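Square a board carrier into the repair fixture

TASK

Push the black circuit-board carrier along the bench until its long side lies flush along the aluminium guide rail and one of its ends is up against the stop block, which stands at the left or the right end of the rail. Push only on the carrier's outer side walls with the fingers: do not grip, lift or tip it, and do not touch the components on the board. Leave everything else where it stands and move the hand clear at the end.

Things in the scene. Friction and masses are not known exactly. Their poses are not given: they have to be found in the camera images.
- carrier: loose circuit-board carrier: solid black rectangular slab, 92 mm (its x) by 130 mm (its y, the long way) by 24 mm high, flush green circuit board on top; origin at the centre of its underside, z up; about 0.45 kg (0.3 to 0.65), slides with friction; starts on the robot's side of the rail between stop and spool, up to 0.4 rad out of line. Either way round is right
- board_parts: the components on the carrier's board (finned heat sink, transformer, two capacitors), fixed to it; origin at the carrier's centre, 24.5 mm above its underside; they rise to 22 mm above the carrier's top and stay at least 18 mm inside its outer walls. Not to be touched
- rail: guide rail fixed to the bench, aluminium bar 20 mm (its x) by 420 mm (its y) by 25 mm high; origin at the centre of its underside; the flat face towards the robot, at its x = -10 mm, is the one to lie against; the rail runs along its y, turned up to 0.2 rad from the bench's y
- stop: stop block fixed to the bench against the rail's robot side, 66 mm (its x) by 24 mm (its y) by 25 mm high, aluminium, two dark screws; origin at the centre of its underside, axes parallel to the rail's; it stands at 190 mm along the rail's +y or -y, at the rail's x = -45 mm. The carrier goes against its face towards the rail's middle, 12 mm from its origin
- spool: loose solder spool standing at the rail's other end, 56 mm diameter, 40 mm high, origin at the centre of its underside; leave it
- jar: small amber flux jar, 44 mm diameter, 50 mm high, to the right on the robot's side, origin at the centre of its underside; leave it
- heatsink: loose finned heat sink 50 x 40 x 28 mm, to the left on the robot's side, origin at the centre of its underside; leave it
- meter: orange multimeter 150 x 75 x 44 mm lying at the left, origin at the centre of its underside; leave it
- screwdriver: screwdriver lying at the right; leave it
- tray: clear compartment tray 100 x 140 x 25 mm at the far left, origin at the centre of its underside; leave it
There are look-alikes about, which are no part of the job. What is shaped like the carrier but blue is not meant.

How it is judged:
At the end, for the whole second after the job is handed in: the carrier lies flat and still on the bench, its long side within 4 mm of the rail's face and within 0.04 rad (2.3 degrees) of parallel to it, and its end within 4 mm of the inner face of the stop block (x of carrier in the frame of rail between -0.06 and -0.053 m and angle between the y axis of carrier and the y axis of rail, either way round below 0.04 rad and (y of carrier in the frame of stop between -0.081 and -0.0745 m or y of carrier in the frame of stop between 0.0745 and 0.081 m) and y of carrier in the frame of rail between -0.14 and 0.14 m and height (world z) of carrier below 0.003 m and angle between carrier's own z axis and vertical below 0.03 rad and linear speed of carrier below 0.01 m/s); the robot touches nothing.
It fails at once if the carrier is lifted more than 8 mm or tipped more than 0.12 rad (height (world z) of carrier above 0.008 m or angle between carrier's own z axis and vertical above 0.12 rad).
It fails at once if the robot touches the components on the board (over 1 N) (contact force between any of the fingers, the arm and board_parts above 1 N).
It fails at once if the solder spool, flux jar, loose heat sink, multimeter, screwdriver or parts tray is moved more than 15 mm or tipped (distance of any of spool, jar, heatsink, meter, screwdriver, tray from where it was at the start of the episode above 0.015 m or angle between any of spool, jar, heatsink, meter, tray's own z axis and vertical above 0.3 rad).
It also fails if it takes over 51 s, if anything falls off the work surface, if the arm or the gripper's body presses on something with over 40 N, if the wrist force passes 120 N, or if a joint passes its speed limit or range.

ROBOT

A 7-joint arm with a two-finger parallel gripper is mounted at the origin on the work surface. World frame = base frame: x ahead of the robot, y to its left, z up, the work surface at z = 0. Lengths are in m, angles in rad, forces in N, time in s.
With the tool pointing down it reaches from about 0.35 to 0.9 m from the base axis. Payload 8.1 kg.
Tool frame: the origin (TCP) lies midway between the tips of the shut fingers; the grasp point (between the pads) lies 19 mm behind it; z points along the fingers, y is the line along which they close (so a half turn about z gives the same grasp; the last joint's range is limited). The gripper opens to 92 mm and grips with 3 to 60 N. Pads are 19 mm wide; open, the fingers measure 130 mm over their backs; the gripper's body (75 mm by 190 mm) begins 47 mm behind the grasp point.
Start: joints at [1.246, 0.434, 0.025, 1.573, -0.012, 1.134, -0.075], TCP at [0.137, -0.61, 0.227] pointing down, gripper open.
Joint ranges: [-2.62, 2.62], [-0.44, 2.09], [-1.27, 1.32], [0.08, 2.57], [-1.32, 4.46], [0.12, 2], [-2.74, 2.74]. Speed limits (rad/s): [2.22, 2.22, 3.01, 3.01, 3.14, 3.14, 3.14].

INTERFACE

Orientations are given as a rotation vector (axis times angle).
In Python, from cell import observe, cams, job gives the robot as it stands. The module is installed in compiled form; this text tells all that it offers.
- The arm moves only by the tool step_arm, never from a script. Its argument "steps" is a list of rows, each a list of 6 numbers: the shift along the world's x, y, z in mm, then the turn, a rotation vector about the world's x, y, z in rad. In form: [[dx, dy, dz, rx, ry, rz], ...]. A call has 1 to 20 rows; each row shifts and turns the commanded pose from where the row before left it; what a row does not reach is not made up. A row lasts 1/12 s, in which the tool goes at most 41.7 mm and 7.16 degrees, less where a joint would pass 70% of its speed; a pose out of reach is approached as far as the arm can. A call with a gripper value outside its range is refused whole. "gripper" is the opening, from 0 (shut) to 1 (fully open), set as the call begins (left out, the last holds). The fingers move at their own pace and stop on an object; "force" is the grip in N (left out, the last holds). Time passes only in rows, so rows that do not move let the fingers close. It gives the time, the measured TCP pose, the force, the opening and the grip force at its end, in the units of the state.
- observe(): the state, without advancing time (a new reading comes with each control period).
- cams.get_image(name): name is "side" or "top" or "wrist"; returns the picture (420x560x3 uint8, red, green, blue); there is no depth.
- cams.get_calibration(name): a dict with "fov_y" (degrees; the focal length in pixels is half the picture's height over the tangent of half this angle, whatever the lens; pixels are square), "cx", "cy" (the principal point, pixels), "world_to_cam" (4x4, takes a point from world to camera coordinates). Camera axes: x right, y up, looking along -z (the intrinsics and any distortion apply to the point x, -y, -z); pixel columns grow to the right and rows downward; lengths in m; the calibration is good to about 2 mm. A picture is of the moment at which its call begins: read the wrist's pose just before it. get_calibration takes no time and is no camera call; for the wrist camera it gives the pose at the moment of the call.
- job.sign_off(): hands the job in; it is judged then, once.
The state is a dict: "clock": time; "joints": joint angles; "dq": joint speeds; "joint_efforts": joint torques, N m; "position": TCP position; "ee_rot": TCP orientation; "force": force on the tool from outside, world axes, zero at the start; "ft_torque": the same for the moment, N m; "width": opening from 0.0 (shut) to 1.0 (fully open); "gripper_force": force on a finger pad.
Only numpy, scipy, OpenCV 4.12 (cv2) and the standard library are available. Lean on these libraries where they do the work, as an engineer would, in place of code of your own. Each camera call takes 0.05 s, during which the arm holds its last target. There are 200 camera calls.

## Working session

There is one attempt and no reset: what is moved stays moved. The work goes in short steps, Python scripts to look and compute and a tool call to move; the robot and the scene stay as the last step left them, time stands still between calls to the robot, and variables do not carry over. Pictures are saved under pics/ and viewed, at most 10 in all, crops included, and the job is handed in when it is done.

Besides the shell and the picture viewer there is one more tool, called after "Emit:" in YAML: its name, and indented under it one key for each argument. step_arm: Moves the arm, as the interface text tells. Its arguments: {"type":"object","properties":{"steps":{"type":"array","items":{"type":"array","items":{"type":"number"}}},"gripper":{"type":"number"},"force":{"type":"number"}},"required":["steps"]}

```bash
mkdir -p pics; python3 - <<'E'
from cell import observe,cams
import cv2,numpy as np
for n in("top","side"):
    im=cams.get_image(n);cv2.imwrite(f"pics/{n}0.png",im[:,:,::-1])
    c=cams.get_calibration(n);print(n,{k:(np.round(v,4).tolist()) for k,v in c.items() if not isinstance(v,str)})
s=observe();print(s)
E
```

```text
top {'fov_y': 46.1381, 'cx': 285.0113, 'cy': 216.4956, 'world_to_cam': [[0.0036, -0.9997, 0.0221, 0.005], [0.9882, 0.007, 0.1531, -0.4614], [-0.1532, 0.0212, 0.988, -1.3444], [0.0, 0.0, 0.0, 1.0]]}
side {'fov_y': 43.6568, 'cx': 277.7956, 'cy': 214.358, 'world_to_cam': [[-0.9827, -0.1851, -0.0025, 0.4225], [0.1272, -0.685, 0.7174, -0.0763], [-0.1344, 0.7047, 0.6967, -1.2972], [0.0, 0.0, 0.0, 1.0]]}
{'clock': 0.1, 'joints': array([ 1.24639983,  0.43514314,  0.02497001,  1.57401446, -0.0115869 ,
        1.13402075, -0.07508685]), 'dq': array([ 0.00047079, -0.00031572,  0.00156559, -0.00132076,  0.00043318,
       -0.00075866, -0.00032616]), 'joint_efforts': array([ 3.04337671e-03, -6.69115663e+01,  9.87880155e-01, -3.15141499e+01,
       -6.05052989e-02,  3.75121075e-02,  1.59025518e-05]), 'position': array([ 0.13733016, -0.60924194,  0.22602651]), 'ee_rot': array([-3.12090137e+00, -3.47453225e-01,  4.69035567e-04]), 'force': array([ 0.18817229,  0.0551316 , -0.47112693]), 'ft_torque': array([ 0.00388647, -0.02715853, -0.01708013]), 'gripper_force': 0.0, 'width': 0.9970042175626964}
```

View pics/top0.png

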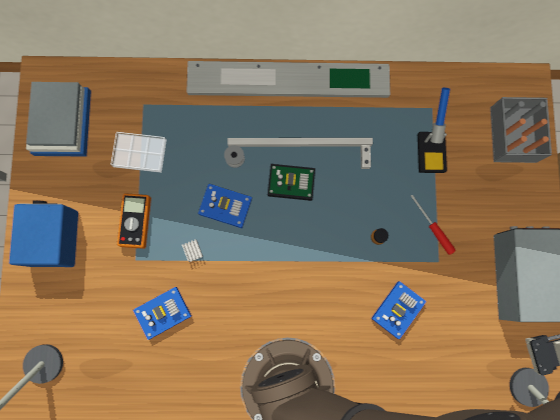

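View pics/side0.png

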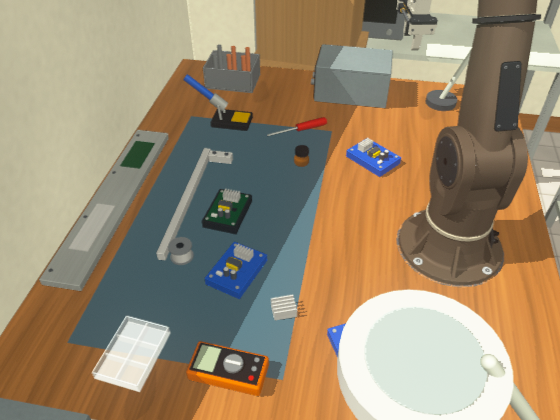

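Top view: the black carrier is at (291,182). Blue look-alikes at (225,205), (162,314) and (399,310) are rejected by colour, as is the dark/yellow tool stand at (432,155). The rail runs (228,141)–(373,142), the stop is at (366,156) on the right, the spool at (234,155), the jar at (381,236). The side view agrees: carrier (228,210), rail (163,255)–(208,152), stop (218,157).

```bash
cat > h.py <<'E'
import numpy as np,cv2
from cell import observe,cams
def K(c): return 210/np.tan(np.radians(c["fov_y"]/2))
def ray(c,p):
    M=np.array(c["world_to_cam"]);R=M[:3,:3];f=K(c)
    d=R.T@np.array([(p[0]-c["cx"])/f,-(p[1]-c["cy"])/f,-1]);return -R.T@M[:3,3],d
def plane(c,p,z):
    o,d=ray(c,p);return o+d*(z-o[2])/d[2]
def meet(c1,p1,c2,p2):
    (a,u),(b,v)=ray(c1,p1),ray(c2,p2)
    s=np.linalg.lstsq(np.c_[u,-v],b-a,rcond=None)[0]
    P,Q=a+u*s[0],b+v*s[1];return (P+Q)/2,np.linalg.norm(P-Q)
def blob(im,roi,f):
    x0,y0,x1,y1=roi;s=im[y0:y1,x0:x1];hsv=cv2.cvtColor(s,cv2.COLOR_RGB2HSV)
    m=f(s.astype(int),hsv.astype(int)).astype(np.uint8)
    m=cv2.morphologyEx(m,cv2.MORPH_CLOSE,np.ones((3,3)))
    c=max(cv2.findContours(m,cv2.RETR_EXTERNAL,cv2.CHAIN_APPROX_NONE)[0],key=cv2.contourArea)
    return c.reshape(-1,2)+[x0,y0]
E
python3 - <<'E'
from h import *
dark=lambda s,h:(h[...,2]<62)|((s[...,1]>s[...,2]+15)&(h[...,2]<140))
alu=lambda s,h:(h[...,1]<55)&(h[...,2]>120)
out=[]
roi={"top":[(258,155,325,208),(222,130,380,172)],"side":[(195,182,258,238),(150,140,240,265)]}
for n in roi:
    im=cams.get_image(n);c=cams.get_calibration(n);v=im[:,:,::-1].copy()
    k=blob(im,roi[n][0],dark);r=blob(im,roi[n][1],alu)
    for q in(k,r):cv2.drawContours(v,[q.reshape(-1,1,2)],-1,(0,0,255) ,1)
    x0,y0,x1,y1=roi[n][1];x0-=5;
    cr=v[130:215,220:385] if n=="top" else v[140:270,150:262]
    out.append(cv2.resize(cr,(528,272) if n=="top" else (280,325),interpolation=cv2.INTER_CUBIC))
    for nm,q,z in(("carrier",k,.024),("rail",r,.025)):
        P=np.array([plane(c,p,z)[:2] for p in q],np.float32)*1000
        print(n,nm,cv2.minAreaRect(P),"approx",np.round(cv2.approxPolyDP(P.reshape(-1,1,2),8,True)[:,0]).tolist())
h=np.zeros((597,528,3),np.uint8);h[:272]=out[0];h[272:,:280]=out[1];cv2.imwrite("pics/crop.png",h)
E
```

```text
top carrier ((563.625244140625, -9.866897583007812), (128.01742553710938, 95.66571044921875), 84.46581268310547) approx [[615.0, 48.0], [522.0, 53.0], [514.0, -69.0], [605.0, -75.0]]
top rail ((648.3396606445312, -35.01600646972656), (89.47389221191406, 419.927001953125), 0.6152870655059814) approx [[676.0, 175.0], [680.0, -209.0], [606.0, -214.0], [606.0, -231.0], [695.0, -244.0], [691.0, 175.0]]
side carrier ((562.4475708007812, 1.9207534790039062), (148.83702087402344, 98.84658813476562), 84.45159149169922) approx [[602.0, -74.0], [613.0, 59.0], [604.0, 72.0], [520.0, 78.0], [515.0, -66.0], [543.0, -69.0], [545.0, -32.0], [569.0, -12.0], [593.0, -20.0], [593.0, -31.0], [567.0, -32.0], [587.0, -37.0]]
side rail ((646.9948120117188, -25.052978515625), (96.80313110351562, 438.27239990234375), 0.7198643088340759) approx [[682.0, -244.0], [696.0, -241.0], [692.0, 174.0], [680.0, 195.0], [664.0, 192.0], [674.0, 141.0], [666.0, 106.0], [672.0, -179.0], [601.0, -187.0], [613.0, -237.0], [658.0, -234.0], [662.0, -218.0]]
```

View pics/crop.png

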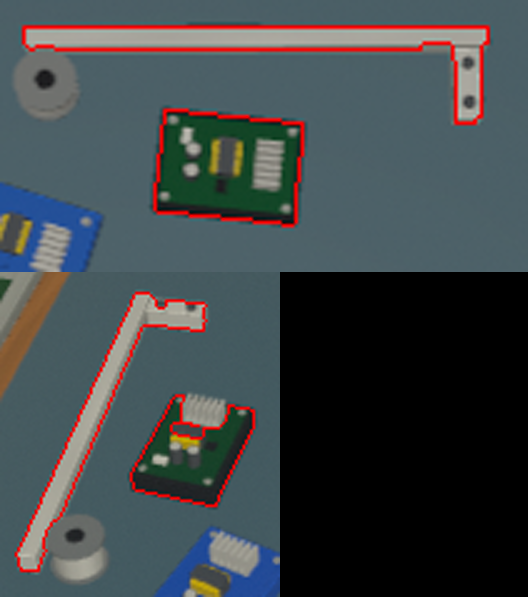

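```bash
python3 - <<'E'
from h import *
from scipy.spatial.transform import Rotation as R
t,s=cams.get_calibration("top"),cams.get_calibration("side")
T=lambda x,y:(220+x/3.2,130+y/3.2)
S=lambda x,y:(150+x/2.5,140+(y-272)/2.5)
for n,a,b in(("car far+y",(163,108),(132,477)),("car near-y",(297,214),(254,409)),("rail far-y",(488,27),(141,293)),("rail far+y",(24,27),(18,555)),("stop near inner",(456,123),(204,317))):
    P,e=meet(t,T(*a),s,S(*b));print(n,np.round(P*1000),round(e*1000,1))
for n,p,z in(("jar",(381,236),.05),("spool",(234,155),.04),("blue",(252,200),.024)):print(n,np.round(plane(t,p,z)*1000))
o=observe();y=R.from_rotvec(o["ee_rot"]).as_matrix()[:,1];print(y,np.arctan(-y[0]/y[1]))
E
```

```text
car far+y [617.  48.  16.] 2.8
car near-y [518. -72.  20.] 6.1
rail far-y [ 693. -247.   20.] 4.3
rail far+y [690. 174.  21.] 0.6
stop near inner [ 606. -216.   20.] 0.9
jar [ 406. -258.   50.]
spool [636. 153.  40.]
blue [510. 101.  24.]
[ 2.19863426e-01 -9.75530191e-01 -9.59649608e-04] 0.2216745722146606
```

Emit:
step_arm:
  steps:
    - [17.5,30,0,0,0,-0.01]
    - [17.5,30,0,0,0,-0.01]
    - [17.5,30,0,0,0,-0.01]
    - [17.5,30,0,0,0,-0.01]
    - [17.5,30,0,0,0,-0.01]
    - [17.5,30,0,0,0,-0.01]
    - [17.5,30,0,0,0,-0.01]
    - [17.5,30,0,0,0,-0.01]
    - [17.5,30,0,0,0,-0.01]
    - [17.5,30,0,0,0,-0.01]
    - [17.5,30,0,0,0,-0.01]
    - [17.5,30,0,0,0,-0.01]
    - [17.5,30,0,0,0,-0.01]
    - [17.5,30,0,0,0,-0.01]
    - [17.5,30,0,0,0,-0.01]
    - [17.5,30,0,0,0,-0.01]
    - [17.5,30,0,0,0,-0.01]
    - [17.5,30,0,0,0,-0.01]
    - [17.5,30,0,0,0,-0.01]
    - [17.5,30,0,0,0,-0.01]
  gripper: 0.7

```text
clock: 1.87
position: [0.488, -0.0082, 0.2268]
ee_rot: [3.141, 0.033, 0.0]
force: [0.6, 0.3, -0.0]
width: 0.699
gripper_force: 0.0
```

Emit:
step_arm:
  steps:
    - [-4,-2,-20,0,0,-0.01]
    - [0,0,-25,0,0,0]
    - [0,0,-25,0,0,0]
    - [0,0,-25,0,0,0]
    - [0,0,-25,0,0,0]
    - [0,0,-25,0,0,0]
    - [0,0,-25,0,0,0]
    - [0,0,-20,0,0,0]
    - [0,0,-15,0,0,0]
    - [0,0,-10,0,0,0]
    - [0,0,-4,0,0,0]
    - [0,0,0,0,0,0]

```text
clock: 2.87
position: [0.4832, -0.0117, 0.0072]
ee_rot: [3.141, 0.019, -0.002]
force: [-0.5, -0.8, 0.7]
width: 0.701
gripper_force: 0.0
```

Emit:
step_arm:
  steps:
    - [4,0,0,0,0,0]
    - [4,0,0,0,0,0]
    - [4,0,0,0,0,0]
    - [4,0,0,0,0,0]
    - [4,0,0,0,0,0]
    - [4,0,0,0,0,0]
    - [4,0,0,0,0,0]
    - [4,0,0,0,0,0]
    - [4,0,0,0,0,0]
    - [4,0,0,0,0,0]
    - [4,0,0,0,0,0]
    - [4,0,0,0,0,0]
    - [4,0,0,0,0,0]
    - [4,0,0,0,0,0]
    - [4,0,0,0,0,0]
    - [4,0,0,0,0,0]
    - [4,0,0,0,0,0]
    - [4,0,0,0,0,0]
    - [4,0,0,0,0,0]
    - [0,0,0,0,0,0]

```text
clock: 4.53
position: [0.5608, -0.0117, 0.0079]
ee_rot: [-3.141, -0.018, -0.002]
force: [0.0, -0.8, 0.0]
width: 0.7
gripper_force: 0.0
```

Emit:
step_arm:
  steps:
    - [2,0,0,0,0,0]
    - [2,0,0,0,0,0]
    - [2,0,0,0,0,0]
    - [1,0,0,0,0,0]

```text
clock: 4.87
position: [0.5666, -0.0117, 0.0078]
ee_rot: [3.141, 0.018, -0.0]
force: [-3.6, -0.2, 2.4]
width: 0.702
gripper_force: 2.0
```

Emit:
step_arm:
  steps:
    - [1,0,0,0,0,0]
    - [1,0,0,0,0,0]
    - [1,0,0,0,0,0]
    - [1,0,0,0,0,0]

```text
clock: 5.2
position: [0.5704, -0.0117, 0.0078]
ee_rot: [3.141, 0.018, -0.0]
force: [-4.6, 0.4, 3.6]
width: 0.699
gripper_force: 2.4
```

Emit:
step_arm:
  steps:
    - [1,0,0,0,0,0]
    - [1,0,0,0,0,0]
    - [0,0,0,0,0,0]

```text
clock: 5.45
position: [0.5727, -0.0117, 0.0077]
ee_rot: [3.142, 0.018, 0.0]
force: [-4.7, -0.1, 3.5]
width: 0.704
gripper_force: 2.0
```

Emit:
step_arm:
  steps:
    - [1,0,0,0,0,0]
    - [1,0,0,0,0,0]

```text
clock: 5.62
position: [0.5728, -0.0118, 0.0074]
ee_rot: [3.141, 0.019, -0.005]
force: [-11.7, 0.3, 8.6]
width: 0.7
gripper_force: 6.0
```

Emit:
step_arm:
  steps:
    - [1,0,0,0,0,0]
    - [1,0,0,0,0,0]

```text
clock: 5.78
position: [0.5728, -0.0118, 0.0071]
ee_rot: [3.141, 0.019, -0.01]
force: [-17.1, 0.7, 12.7]
width: 0.698
gripper_force: 8.9
```

Emit:
step_arm:
  steps:
    - [-4,0,0,0,0,0]
    - [-10,0,0,0,0,0]
    - [-16,0,10,0,0,0]
    - [-10,0,30,0,0,0]
    - [0,0,30,0,0,0]
    - [0,0,30,0,0,0]
    - [0,0,0,0,0,0]

```text
clock: 6.37
position: [0.5411, -0.0112, 0.1135]
ee_rot: [-3.141, -0.018, -0.017]
force: [1.8, 0.4, -0.9]
width: 0.701
gripper_force: 0.0
```

```bash
python3 - <<'E'
from h import *
from scipy.spatial.transform import Rotation as R
o=observe();print(o["clock"],np.round(o["joints"],2),np.round(o["position"],4));print(np.round(R.from_rotvec(o["ee_rot"]).as_matrix(),3))
im=cams.get_image("top");cv2.imwrite("pics/top1.png",cv2.resize(im[110:260,190:400,::-1],(735,525)))
im=cams.get_image("side");cv2.imwrite("pics/side1.png",cv2.resize(im[130:280,140:350,::-1],(735,525)))
E
```

```text
6.3667 [ 0.19  0.45 -0.36  1.9   0.21  0.82 -1.84] [ 0.5411 -0.0112  0.1135]
[[ 1.     0.012  0.011]
 [ 0.012 -1.     0.001]
 [ 0.011 -0.    -1.   ]]
```

View pics/side1.png

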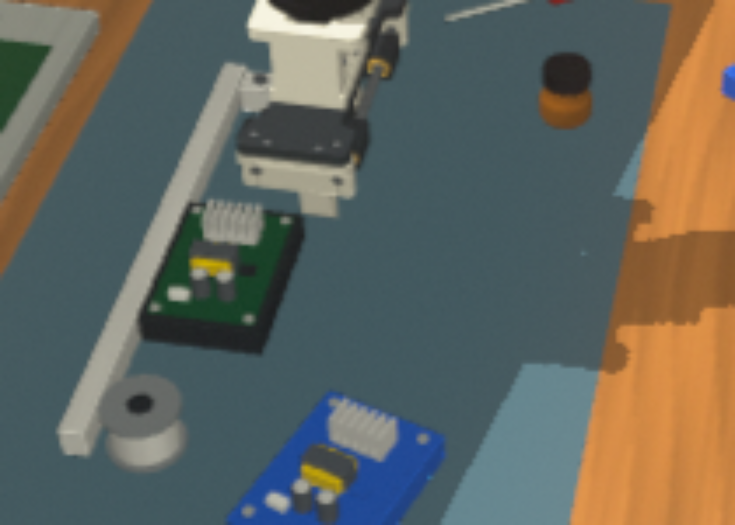

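View pics/top1.png

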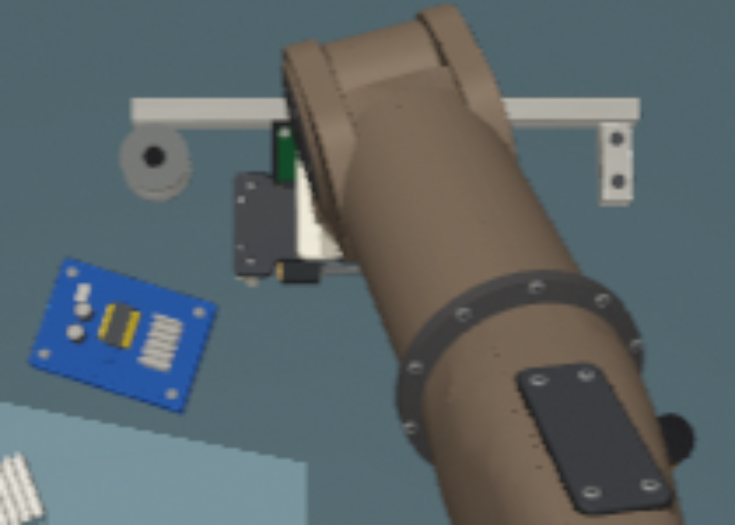

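The side view shows the carrier lying flush against the rail, clear of the spool; in the top view its +y end is at column ~268 (y ≈ 57). Next I turn the hand and push on that end.

Emit:
step_arm:
  steps:
    - [6,7,0,0,0,-0.112]
    - [6,7,0,0,0,-0.112]
    - [6,7,0,0,0,-0.112]
    - [6,7,0,0,0,-0.112]
    - [6,7,0,0,0,-0.112]
    - [6,7,0,0,0,-0.112]
    - [6,7,0,0,0,-0.112]
    - [6,7,0,0,0,-0.112]
    - [6,7,0,0,0,-0.112]
    - [6,7,0,0,0,-0.112]
    - [6,7,0,0,0,-0.112]
    - [6,7,0,0,0,-0.112]
    - [6,7,0,0,0,-0.112]
    - [6,7,0,0,0,-0.112]
    - [0,0,0,0,0,0]
    - [0,0,0,0,0,0]
  gripper: 0.3

```text
clock: 7.8
position: [0.617, 0.0836, 0.1046]
ee_rot: [2.276, -2.154, -0.001]
force: [0.2, 0.7, -0.6]
width: 0.3
gripper_force: 0.0
```

```bash
python3 - <<'E'
from h import *
from scipy.spatial.transform import Rotation as R
o=observe();print(np.round(o["joints"],2),np.round(o["position"],4),o["width"]);print(np.round(R.from_rotvec(o["ee_rot"]).as_matrix(),3))
t=cams.get_calibration("top");s=cams.get_calibration("side")
print(plane(t,(190+273/3.5,110+150/3.5),.024), plane(s,(140+200/3.5,130+328/3.5),.024))
E
```

```text
[-0.77  0.7   0.88  1.76 -0.62  1.   -2.74] [0.617  0.0836 0.1046] 0.29958328795684547
[[ 0.055 -0.998 -0.006]
 [-0.998 -0.055 -0.005]
 [ 0.005  0.006 -1.   ]]
[0.64805827 0.05687723 0.024     ] [0.62430547 0.06404642 0.024     ]
```

Emit:
step_arm:
  steps:
    - [0,0,0,0,0,0.119]
    - [0,0,0,0,0,0.119]
    - [0,0,0,0,0,0.119]
    - [0,0,0,0,0,0.119]
    - [0,0,0,0,0,0.119]
    - [0,0,0,0,0,0.119]
    - [0,0,0,0,0,0.119]
    - [0,0,0,0,0,0.119]
    - [0,0,0,0,0,0.119]
    - [0,0,0,0,0,0.119]
    - [0,0,0,0,0,0.119]
    - [0,0,0,0,0,0.119]
    - [0,0,0,0,0,0.119]
    - [0,0,0,0,0,0.119]
    - [0,0,0,0,0,0.119]
    - [0,0,0,0,0,0.119]
    - [0,0,0,0,0,0.119]
    - [0,0,0,0,0,0.119]
    - [0,0,0,0,0,0.119]
    - [0,0,0,0,0,0.119]

```text
clock: 9.47
position: [0.6179, 0.083, 0.1078]
ee_rot: [2.845, 1.321, 0.007]
force: [1.0, -0.0, -0.8]
width: 0.3
gripper_force: 0.0
```

Emit:
step_arm:
  steps:
    - [0,0,0,0,0,0.119]
    - [0,0,0,0,0,0.119]
    - [0,0,0,0,0,0.119]
    - [0,0,0,0,0,0.119]
    - [0,0,0,0,0,0.119]
    - [0,0,0,0,0,0.119]
    - [0,0,0,0,0,0]
    - [0,0,0,0,0,0]

```text
clock: 10.13
position: [0.618, 0.083, 0.1078]
ee_rot: [2.217, 2.219, 0.008]
force: [-0.4, 0.2, -0.1]
width: 0.3
gripper_force: 0.0
```

```bash
python3 - <<'E'
from h import *
from scipy.spatial.transform import Rotation as R
o=observe();print(np.round(o["joints"],2),np.round(o["position"],4),o["width"]);print(np.round(R.from_rotvec(o["ee_rot"]).as_matrix(),3))
E
```

```text
[-0.25  0.54  0.04  1.72 -0.02  0.88 -0.2 ] [0.618  0.083  0.1078] 0.30044938230958795
[[-0.001  1.     0.007]
 [ 1.     0.001  0.   ]
 [ 0.     0.007 -1.   ]]
```

Emit:
step_arm:
  steps:
    - [8,4,0,0,0,0.01]
    - [0,0,-20,0,0,0]
    - [0,0,-20,0,0,0]
    - [0,0,-20,0,0,0]
    - [0,0,-20,0,0,0]
    - [0,0,-12,0,0,0]
    - [0,0,-8,0,0,0]
    - [0,0,0,0,0,0]

```text
clock: 10.8
position: [0.625, 0.0877, 0.0051]
ee_rot: [2.206, 2.233, 0.0]
force: [-0.0, 0.6, 0.6]
width: 0.298
gripper_force: 0.0
```

Emit:
step_arm:
  steps:
    - [0,-3,0,0,0,0]
    - [0,-3,0,0,0,0]
    - [0,-3,0,0,0,0]
    - [0,-3,0,0,0,0]
    - [0,-3,0,0,0,0]
    - [0,-3,0,0,0,0]
    - [0,-3,0,0,0,0]
    - [0,-3,0,0,0,0]
    - [0,-3,0,0,0,0]
    - [0,-3,0,0,0,0]

```text
clock: 11.63
position: [0.626, 0.0581, 0.0069]
ee_rot: [2.204, 2.233, 0.005]
force: [-0.8, 4.6, 2.9]
width: 0.3
gripper_force: 2.3
```

Emit:
step_arm:
  steps:
    - [0,-3,0,0,0,0]
    - [0,-3,0,0,0,0]
    - [0,-3,0,0,0,0]
    - [0,-3,0,0,0,0]
    - [0,-3,0,0,0,0]
    - [0,-3,0,0,0,0]
    - [0,-3,0,0,0,0]
    - [0,-3,0,0,0,0]
    - [0,-3,0,0,0,0]
    - [0.5,-3,0,0,0,0]
    - [0,-3,0,0,0,0]
    - [0,-3,0,0,0,0]
    - [0,-3,0,0,0,0]
    - [0,-3,0,0,0,0]
    - [0,-3,0,0,0,0]
    - [0,-3,0,0,0,0]
    - [0,-3,0,0,0,0]
    - [0,-3,0,0,0,0]
    - [0,-3,0,0,0,0]
    - [0.5,-3,0,0,0,0]

```text
clock: 13.3
position: [0.6263, -0.0028, 0.0064]
ee_rot: [2.205, 2.233, 0.002]
force: [-0.7, 2.9, 1.4]
width: 0.299
gripper_force: 1.8
```

Emit:
step_arm:
  steps:
    - [0,-3,0,0,0,0]
    - [0,-3,0,0,0,0]
    - [0,-3,0,0,0,0]
    - [0,-3,0,0,0,0]
    - [0,-3,0,0,0,0]
    - [0,-3,0,0,0,0]
    - [0,-3,0,0,0,0]
    - [0,-3,0,0,0,0]
    - [0,-3,0,0,0,0]
    - [0,-3,0,0,0,0]
    - [0,-3,0,0,0,0]
    - [0,-3,0,0,0,0]
    - [0,-3,0,0,0,0]
    - [0,-3,0,0,0,0]
    - [0,-3,0,0,0,0]
    - [0,-3,0,0,0,0]
    - [0,-3,0,0,0,0]
    - [0,-3,0,0,0,0]
    - [0,-3,0,0,0,0]

```text
clock: 14.88
position: [0.6265, -0.0597, 0.0065]
ee_rot: [2.205, 2.233, 0.003]
force: [0.7, 1.9, -0.8]
width: 0.298
gripper_force: 1.0
```

Emit:
step_arm:
  steps:
    - [0,-2,0,0,0,0]
    - [0,-2,0,0,0,0]
    - [0,-2,0,0,0,0]
    - [0,-1,0,0,0,0]

```text
clock: 15.22
position: [0.6266, -0.0668, 0.0065]
ee_rot: [2.205, 2.232, 0.003]
force: [0.5, 2.1, -1.5]
width: 0.302
gripper_force: 1.0
```

Emit:
step_arm:
  steps:
    - [0,-1,0,0,0,0]
    - [0,-1,0,0,0,0]
    - [0,-1,0,0,0,0]
    - [0,-1,0,0,0,0]

```text
clock: 15.55
position: [0.6266, -0.0704, 0.0065]
ee_rot: [2.205, 2.233, 0.003]
force: [0.5, 1.9, -2.4]
width: 0.299
gripper_force: 1.0
```

Emit:
step_arm:
  steps:
    - [0,-1,0,0,0,0]
    - [0,-1,0,0,0,0]
    - [0,-1,0,0,0,0]

```text
clock: 15.8
position: [0.6265, -0.0715, 0.0065]
ee_rot: [2.205, 2.235, 0.005]
force: [-1.7, 9.8, 0.1]
width: 0.303
gripper_force: 4.7
```

Emit:
step_arm:
  steps:
    - [0,-1,0,0,0,0]
    - [0,-1,0,0,0,0]

```text
clock: 15.97
position: [0.6265, -0.0715, 0.0065]
ee_rot: [2.205, 2.238, 0.007]
force: [-2.6, 14.1, 1.6]
width: 0.298
gripper_force: 7.0
```

Stop contact is where predicted (y = -0.0715, predicted -0.072). Backing off to look.

Emit:
step_arm:
  steps:
    - [0,3,0,0,0,0]
    - [0,6,0,0,0,0]
    - [0,15,0,0,0,0]
    - [0,15,5,0,0,0]
    - [0,5,30,0,0,0]
    - [0,0,40,0,0,0]
    - [-10,10,40,0,0,0]
    - [-20,25,40,0,0,0]
    - [-20,35,20,0,0,0]
    - [-20,35,0,0,0,0]
    - [-20,35,0,0,0,0]
    - [-20,35,0,0,0,0]
    - [-20,35,0,0,0,0]
    - [-20,35,0,0,0,0]
    - [0,0,0,0,0,0]

```text
clock: 17.22
position: [0.477, 0.2153, 0.1722]
ee_rot: [-2.195, -2.247, -0.006]
force: [0.8, 0.9, 0.3]
width: 0.295
gripper_force: 0.0
```

```bash
python3 - <<'E'
from h import *
a=cams.get_image("top");b=cams.get_image("side")
c=np.zeros((600,560,3),np.uint8)
c[:300]=cv2.resize(a[125:200,260:400,::-1],(560,300),interpolation=cv2.INTER_CUBIC)
c[300:]=cv2.resize(b[140:215,170:310,::-1],(560,300),interpolation=cv2.INTER_CUBIC)
cv2.imwrite("pics/fin.png",c)
E
```

```text
(no output)
```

View pics/fin.png

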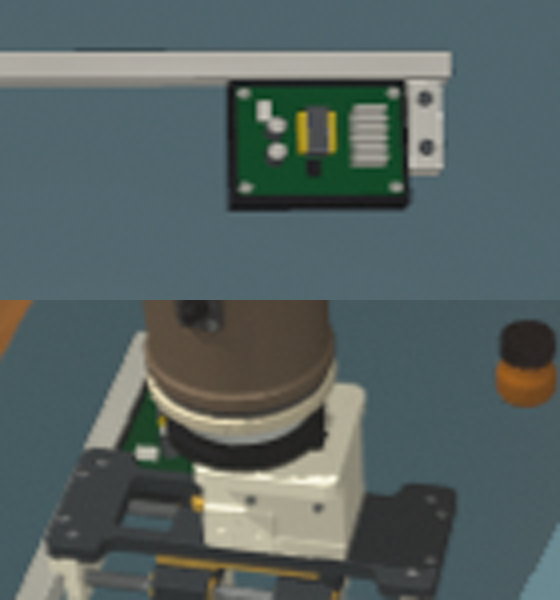

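The top view shows the carrier square in the corner: its long edge is along the rail (row ~82 at both ends) and its right end is against the stop (column ~409). The side view is blocked by the hand. Quick numeric check follows.

```bash
python3 - <<'E'
from h import *
im=cams.get_image("top");c=cams.get_calibration("top")
dark=lambda s,h:(h[...,2]<62)|((s[...,1]>s[...,2]+15)&(h[...,2]<140))
alu=lambda s,h:(h[...,1]<55)&(h[...,2]>120)
k=blob(im,(305,130,375,185),dark)
P=np.array([plane(c,p,.024)[:2] for p in k],np.float32)*1000
print(cv2.minAreaRect(P),np.round(cv2.approxPolyDP(P.reshape(-1,1,2),8,True)[:,0],1).tolist())
r=blob(im,(222,130,380,145),alu);Q=np.array([plane(c,p,.025)[:2] for p in r])*1000
far=[max(Q[abs(Q[:,1]-y)<6][:,0]) for y in(150,50,-50,-150,-230)];print(far)
E
```

```text
((626.1583251953125, -147.7747039794922), (94.86228942871094, 128.7354736328125), 0.5960010290145874) [[669.9000244140625, -84.5], [578.0999755859375, -83.9000015258789], [582.2000122070312, -210.3000030517578], [674.2000122070312, -209.3000030517578]]
[np.float64(691.1283567835998), np.float64(692.2122866134902), np.float64(693.2997434828394), np.float64(694.3595238293875), np.float64(695.2348067313521)]
```

The pixel limit leaves a possible 2–3 mm gap at the trailing end, so I'll add a gentle two-finger nudge towards the rail.

Emit:
step_arm:
  steps:
    - [3,-20,0,0,0,0.0866]
    - [3,-20,0,0,0,0.0866]
    - [3,-20,0,0,0,0.0866]
    - [3,-20,0,0,0,0.0866]
    - [3,-20,0,0,0,0.0866]
    - [3,-20,0,0,0,0.0866]
    - [3,-20,0,0,0,0.0866]
    - [3,-20,0,0,0,0.0866]
    - [3,-20,0,0,0,0.0866]
    - [3,-20,0,0,0,0.0866]
    - [3,-20,0,0,0,0.0866]
    - [3,-20,0,0,0,0.0866]
    - [3,-20,0,0,0,0.0866]
    - [3,-20,0,0,0,0.0866]
    - [3,-20,0,0,0,0.0866]
    - [3,-20,0,0,0,0.0866]
    - [3,-20,0,0,0,0.0866]
    - [3,-20,0,0,0,0.0866]
    - [0,0,0,0,0,0]
    - [0,0,0,0,0,0]
  gripper: 0.7

```text
clock: 19.03
position: [0.5355, -0.1569, 0.1715]
ee_rot: [0.009, 3.141, 0.005]
force: [-0.1, -0.3, -0.4]
width: 0.697
gripper_force: 0.0
```

```bash
python3 - <<'E'
from h import *
from scipy.spatial.transform import Rotation as R
o=observe();print(o["clock"],np.round(o["joints"],2),np.round(o["position"],4),o["width"]);print(np.round(R.from_rotvec(o["ee_rot"]).as_matrix(),3))
E
```

```text
19.0333 [ 0.36  0.39 -0.23  1.79  0.1   0.96  1.66] [ 0.5355 -0.1569  0.1715] 0.69680204207298
[[-1.     0.006  0.001]
 [ 0.006  1.     0.003]
 [-0.001  0.003 -1.   ]]
```

Emit:
step_arm:
  steps:
    - [0,11,-15,0,0,0.017]
    - [0,0,-25,0,0,0]
    - [0,0,-25,0,0,0]
    - [0,0,-25,0,0,0]
    - [0,0,-25,0,0,0]
    - [0,0,-20,0,0,0]
    - [0,0,-15,0,0,0]
    - [0,0,-10,0,0,0]
    - [0,0,-3,0,0,0]
    - [0,0,0,0,0,0]

```text
clock: 19.87
position: [0.5357, -0.1426, 0.0085]
ee_rot: [-0.027, 3.141, 0.006]
force: [-0.3, -0.8, -0.1]
width: 0.699
gripper_force: 0.0
```

Emit:
step_arm:
  steps:
    - [4,0,0,0,0,0]
    - [4,0,0,0,0,0]
    - [4,0,0,0,0,0]
    - [4,0,0,0,0,0]
    - [4,0,0,0,0,0]
    - [4,0,0,0,0,0]
    - [3,0,0,0,0,0]
    - [2,0,0,0,0,0]
    - [2,0,0,0,0,0]
    - [1,0,0,0,0,0]
    - [0,0,0,0,0,0]

```text
clock: 20.78
position: [0.5682, -0.1428, 0.0088]
ee_rot: [-0.027, 3.14, 0.006]
force: [0.1, -0.5, -0.2]
width: 0.7
gripper_force: 0.0
```

Emit:
step_arm:
  steps:
    - [1,0,0,0,0,-0.006]
    - [1,0,0,0,0,0]
    - [1,0,0,0,0,0]
    - [1,0,0,0,0,0]
    - [0,0,0,0,0,0]

```text
clock: 21.2
position: [0.5723, -0.1428, 0.0089]
ee_rot: [-0.018, 3.14, 0.006]
force: [-1.1, 0.6, 0.6]
width: 0.696
gripper_force: 0.0
```

Emit:
step_arm:
  steps:
    - [1,0,0,0,0,0]
    - [1,0,0,0,0,0]
    - [1,0,0,0,0,0]
    - [0,0,0,0,0,0]

```text
clock: 21.53
position: [0.5738, -0.1427, 0.0085]
ee_rot: [0.018, -3.14, -0.006]
force: [-4.2, 1.2, 2.6]
width: 0.702
gripper_force: 2.2
```

Emit:
step_arm:
  steps:
    - [1,0,0,0,0,0]
    - [1,0,0,0,0,0]
    - [1,0,0,0,0,0]
    - [0,0,0,0,0,0]

```text
clock: 21.87
position: [0.5746, -0.1428, 0.0083]
ee_rot: [0.018, -3.136, -0.006]
force: [-11.3, 1.3, 8.3]
width: 0.702
gripper_force: 5.9
```

Solid contact at x = 0.5746 (predicted 0.5743), so it is flush. Backing off.

Emit:
step_arm:
  steps:
    - [-3,0,0,0,0,0]
    - [-6,0,0,0,0,0]
    - [-15,0,0,0,0,0]
    - [-20,0,5,0,0,0]
    - [0,0,30,0,0,0]
    - [0,0,40,0,0,0]
    - [0,0,40,0,0,0]
    - [-20,30,30,0,0,0]
    - [-10,35,20,0,0,0]
    - [0,40,0,0,0,0]
    - [0,40,0,0,0,0]
    - [0,40,0,0,0,0]
    - [0,40,0,0,0,0]
    - [0,40,0,0,0,0]
    - [0,40,0,0,0,0]
    - [0,0,0,0,0,0]
    - [0,0,0,0,0,0]

```text
clock: 23.28
position: [0.506, 0.1621, 0.1707]
ee_rot: [-0.026, 3.139, 0.008]
force: [0.4, -1.3, -1.4]
width: 0.701
gripper_force: 0.0
```

```bash
python3 - <<'E'
from h import *
im=cams.get_image("top");c=cams.get_calibration("top")
cv2.imwrite("pics/fin2.png",cv2.resize(im[120:220,220:400,::-1],(720,400),interpolation=cv2.INTER_CUBIC))
dark=lambda s,h:(h[...,2]<62)|((s[...,1]>s[...,2]+15)&(h[...,2]<140))
k=blob(im,(305,130,375,185),dark)
P=np.array([plane(c,p,.024)[:2] for p in k],np.float32)*1000
print(cv2.minAreaRect(P),np.round(cv2.approxPolyDP(P.reshape(-1,1,2),8,True)[:,0],1).tolist())
E
```

```text
((627.6563720703125, -147.84024047851562), (92.0496597290039, 128.66415405273438), 0.5116834044456482) [[672.9000244140625, -84.5], [581.0999755859375, -83.9000015258789], [585.0999755859375, -210.39999389648438], [674.2000122070312, -209.3000030517578]]
```

View pics/fin2.png

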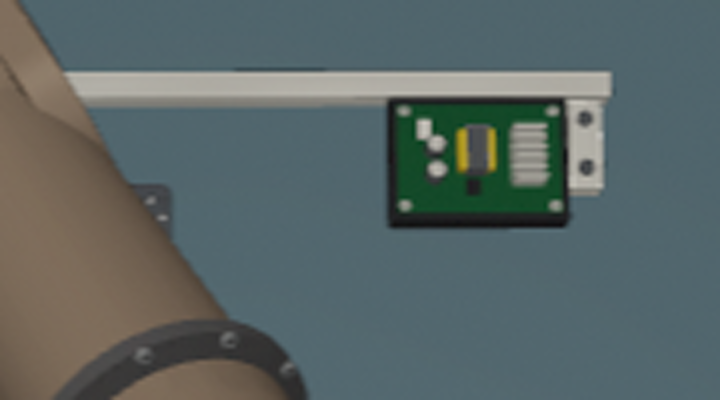

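The carrier (crop columns 388–568, rows 98–227) lies flush along the rail with its end against the stop, and the y position is unchanged. The hand is clear.

```bash
python3 -c "
from cell import job;print(job.sign_off())"
```

```text
the job is handed in; nothing more can be done
None
```

I pushed the black carrier flush along the rail with its end against the right-hand stop block, moved the hand clear and handed the job in at about 23 s; the sign-off gave no verdict.

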